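Seat a flat-edged reagent disc against the analyser's alignment bar

ROBOT

A 6-joint arm with a two-finger parallel gripper is mounted at the origin on the work surface. World frame = base frame: x ahead of the robot, y to its left, z up, the work surface at z = 0. Lengths are in m, angles in rad, forces in N, time in s.
With the tool pointing down it reaches from about 0.3 to 0.875 m from the base axis. Payload 6.4 kg.
Tool frame: the origin (TCP) lies between the finger pads; the fingertips stand 25 mm ahead of it and the grasp point (between the pads) lies 6 mm ahead of it; z points along the fingers, y is the line along which they close (so a half turn about z gives the same grasp; the last joint's range is limited). The gripper opens to 85 mm and grips with 20 to 120 N. Pads are 22 mm wide; open, the fingers measure 114 mm over their backs; the gripper's body (76 mm by 85 mm) begins 54 mm behind the grasp point. The pads swing forward as they close: fully open they stand 13 mm farther back than shut.
Start: joints at [1.136, 0.181, 1.607, -0, 1.354, -0.206], TCP at [0.13, 0.56, 0.256] pointing down, gripper open.
Joint ranges: [-2.99, 2.99], [-0.89, 2.07], [0.3, 2.58], [-1.14, 4.28], [0, 2.63], [-3.12, 3.12]. Speed limits (rad/s): [2.57, 2.57, 3.01, 3.14, 3.14, 3.14].

INTERFACE

Orientations are given as a unit quaternion [w, x, y, z].
In Python, from bench import ctrl gives the robot as it stands.
- The arm moves only by the tool servo_tool, never from a script. Its argument "series" is text: rows parted by semicolons, each of 7 numbers parted by spaces: the gripper command: -1 is fully open, 1 is shut, values between are in proportion, then the shift along the tool's x, y, z in m, then the turn, a rotation vector about the tool's x, y, z in degrees. A call has 1 to 12 rows; each row is the pose to reach, as a shift and turn from the pose commanded when the call began, along the tool's axes at that moment; what a row does not reach only later rows make up. A row lasts 1/12 s, in which the tool goes at most 41.7 mm and 7.16 degrees, less where a joint would pass 70% of its speed; a pose out of reach is approached as far as the arm can. A call with a gripper value outside its range is refused whole. The fingers move at their own pace and stop on an object; the grip force is fixed at half the most. Time passes only in rows, so rows that repeat a pose let the fingers close. It gives the time, the measured TCP pose, the force, the opening and the grip force at its end, in the units of the state.
- ctrl.get_obs(): the state, without advancing time (a new reading comes with each control period).
- ctrl.camera(name): name is "scene" or "top" or "wrist"; returns a dict with "img" (384x512x3 uint8, red, green, blue), "z_map" (384x512 float32, m along the optical axis (not along the pixel's ray), 0 where there is no reading), "fovy" (degrees; the focal length in pixels is half the picture's height over the tangent of half this angle, whatever the lens; pixels are square), "cx", "cy" (the principal point, pixels), "extrinsics" (4x4, takes a point from camera to world coordinates); the wrist camera has in their place "T_tool_cam" (4x4, takes a point from camera to tool coordinates, whose origin is the TCP and whose axes are the flange's). Camera axes: x right, y down, z forward; pixel columns grow to the right and rows downward; lengths in m; the calibration is good to about 2 mm. A picture is of the moment at which its call begins: read the wrist's pose just before it.
- ctrl.hand_in(): hands the job in; it is judged then, once.
The state is a dict: "time_s": time; "q": joint angles; "dq": joint speeds; "joint_efforts": joint torques, N m; "eef_pos": TCP position; "eef_rot": TCP orientation; "wrist_force": force on the tool from outside, world axes, zero at the start; "torque": the same for the moment, N m; "opening": opening from 0.0 (shut) to 1.0 (fully open); "grasp_force": force on a finger pad.
Only numpy, scipy, OpenCV 4.12 (cv2) and the standard library are available. Lean on these libraries where they do the work, as an engineer would, in place of code of your own. Each camera call takes 0.05 s, during which the arm holds its last target. There are 200 camera calls.

TASK

Get the analyser's reagent disc lined up: turn the disc where it lies on its loading bed, without lifting it, until its flat edge faces the alignment bar, then push it home so that the flat lies flush along the bar, and keep it pressed there gently for about a second. The moulded disc cracks under force, so handle it lightly throughout; let go leaving it flat on the bed and flush with the bar, and do not disturb the other things on the trolley top.

Things in the scene. Friction and masses are not known exactly. Their poses are not given: they have to be found in the camera images.
- analyser: Low white bench analyser, fixed, 215 x 210 mm, 42 mm high; on it a 150 x 150 mm black loading bed (surface 46 mm above the trolley top) with a fixed steel post (diameter 12 mm, 8 mm high). Origin: on the post's axis, at trolley-top height. +x runs from the post to the alignment bar, z up.
- bar: Aluminium alignment bar fixed on the bed: 76 mm long (along y), 14 mm thick, 8 mm high, its straight face turned to the post. Origin: middle of that face's lower edge, on the bed surface, 50 mm from the post's axis. x points into the bar, square to the face.
- bar_face (a point): Middle of the bar's straight face, 4 mm above the bed; axes as the bar's.
- disc: Loose white plastic disc, about 80 g, diameter 100 mm, upper face 7 mm above the bed; one flat edge 54 mm long, 42 mm from the centre. Its centre hole (diameter 40 mm) sits loosely over the post: it turns freely and shifts up to 14 mm any way. Origin: centre of underside. +x points square to the flat edge, along the bar's +x when seated; it starts 50 degrees or more off, either way round.
- flat_mid (a point): Middle of the disc's flat edge, 4 mm above the disc's underside; axes as the disc's. Contact with the bar is hard: force rises fast, 3 to 20 N per further mm depending on the arm. Over 15 N anywhere on the disc cracks it; 3 to 7 N is right.
- stud (a point): Middle of the disc's round finger stud (diameter 10 mm, 14 mm high, its top 21 mm above the bed), 38 mm from the disc's centre, opposite the flat, for pushing the disc round and home by fingertip; this point is 14 mm above the underside. Pushed straight at the bar here, the disc may wedge a few degrees off by friction: ease it sideways while pressing.
- jar: Bystander: white jar with a blue lid, diameter 80 mm, 130 mm high. Origin: centre of its underside.
- glove_box: Bystander: plain paperboard glove box 120 x 220 x 80 mm. Origin: centre of its underside.
- cup: Bystander: steel medicine cup, mouth diameter 60 mm, 65 mm high. Origin: centre of its underside.
Things that resemble listed ones, but are neither listed nor needed, are in the scene too. There is more than one size of the disc; the job needs the middle-sized.

How it is judged:
By the outcome, as a careful person would: the job done as asked, in the order asked, and still so for the second after the job is handed in, with the robot touching nothing.
It also fails if it takes over 64 s, if anything falls off the work surface, if the arm or the gripper's body presses on something with over 40 N, if the wrist force passes 120 N, or if a joint passes its speed limit or range.

## Working session

There is one attempt and no reset: what is moved stays moved. The work goes in short steps, Python scripts to look and compute and a tool call to move; the robot and the scene stay as the last step left them, time stands still between calls to the robot, and variables do not carry over. Pictures are saved under pics/ and viewed, at most 10 in all, crops included, and the job is handed in when it is done.

Besides the shell and the picture viewer there is one more tool, called after "Emit:" in YAML: its name, and indented under it one key for each argument. servo_tool: Moves the arm, as the interface text tells. Its arguments: {"type":"object","properties":{"series":{"type":"string"}},"required":["series"]}

```bash
mkdir -p pics
cat > h.py <<'E'
import numpy as np, cv2
from bench import ctrl
from scipy.spatial.transform import Rotation as R
def T_of(o):
    w,x,y,z=o["eef_rot"]; T=np.eye(4); T[:3,:3]=R.from_quat([x,y,z,w]).as_matrix(); T[:3,3]=o["eef_pos"]; return T
def snap(n):
    o=ctrl.get_obs(); c=ctrl.camera(n)
    c["T"]=c["extrinsics"] if "extrinsics" in c else T_of(o)@c["T_tool_cam"]
    h=c["img"].shape[0]; c["f"]=h/2/np.tan(np.radians(c["fovy"])/2); return c
def ray(c,u,v):
    d=np.array([(u-c["cx"])/c["f"],(v-c["cy"])/c["f"],1]); return c["T"][:3,3],c["T"][:3,:3]@d
def atz(c,u,v,z):
    p,d=ray(c,u,v); return p+d*(z-p[2])/d[2]
def bydepth(c,u,v):
    p,d=ray(c,u,v); return p+d*c["z_map"][int(v),int(u)]
def proj(c,P):
    q=np.linalg.inv(c["T"])@np.append(P,1); return c["f"]*q[0]/q[2]+c["cx"],c["f"]*q[1]/q[2]+c["cy"]
def save(c,name): cv2.imwrite("pics/"+name,c["img"][:,:,::-1])
E
python3 - <<'E'
from h import *
import pickle
D={n:snap(n) for n in("scene","top","wrist")}
pickle.dump(D,open("d0.pkl","wb"))
im=np.vstack([np.hstack([D["scene"]["img"],D["top"]["img"]])])
cv2.imwrite("pics/a.png",cv2.resize(im[:,:,::-1],(800,300)));save(D["top"],"top.png")
o=ctrl.get_obs();print({k:o[k] for k in("time_s","eef_pos","eef_rot","wrist_force","opening")})
for n in D: print(n,D[n]["f"],D[n]["cx"],D[n]["cy"],D[n]["T"].round(3).tolist())
E
```

```text
{'time_s': 0.15, 'eef_pos': array([0.13022706, 0.55967929, 0.25558612]), 'eef_rot': array([-2.19009725e-04,  1.14164784e-01,  9.93461600e-01, -6.35426719e-04]), 'wrist_force': array([ 0.25942141,  0.59436731, -0.76613093]), 'opening': 0.9970369501792584}
scene 422.56343832813815 256.4437832764387 191.32558495592673 [[-0.18, 0.688, -0.703, 1.377], [0.984, 0.131, -0.124, 0.147], [0.007, -0.714, -0.701, 0.982], [0.0, 0.0, 0.0, 1.0]]
top 357.4649764526789 253.01751316200094 191.70518923465852 [[0.019, -0.976, 0.217, 0.25], [-1.0, -0.018, 0.009, -0.016], [-0.005, -0.217, -0.976, 1.1], [0.0, 0.0, 0.0, 1.0]]
wrist 305.9023466230926 253.5617071886104 191.37041065022635 [[0.227, 0.934, 0.274, 0.059], [0.974, -0.217, -0.065, 0.577], [-0.001, 0.282, -0.959, 0.373], [0.0, 0.0, 0.0, 1.0]]
```

View pics/a.png

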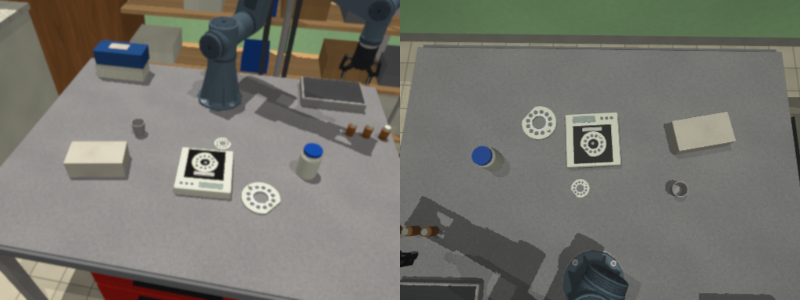

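View pics/top.png

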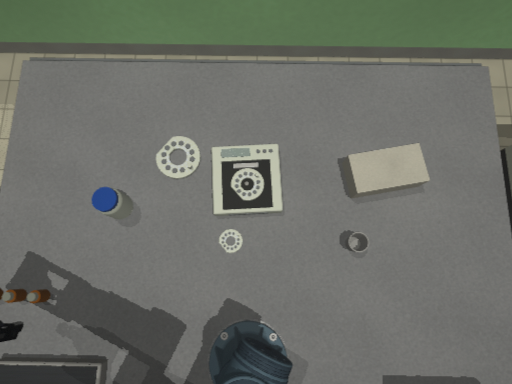

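The top view shows the analyser with the disc on its bed near (247,184) and the bar near (246,165). The big and small decoy discs are at (178,157) and (231,240). I'll enlarge the analyser in both views.

Run:
```python
from h import *
import pickle
D=pickle.load(open("d0.pkl","rb"))
a=cv2.resize(D["top"]["img"][140:220,205:290],(400,376),interpolation=cv2.INTER_CUBIC)
b=cv2.resize(D["scene"]["img"][180:260,215:305],(400,356),interpolation=cv2.INTER_CUBIC)
b=cv2.copyMakeBorder(b,0,20,0,0,0)
cv2.imwrite("pics/b.png",np.hstack([a,b])[:,:,::-1])
t=D["top"]
for n,u,v,z in(("post",247,184,.054),("bar",246,165.5,.054)): print(n,atz(t,u,v,z))
o=ctrl.get_obs();print(T_of(o).round(3));print(D["wrist"]["T_tool_cam"].round(3))
```

```text
post [0.50600664 0.0122518  0.054     ]
bar [0.56394575 0.01661445 0.054     ]
[[-0.974  0.227 -0.001  0.13 ]
 [ 0.227  0.974 -0.001  0.56 ]
 [ 0.    -0.001 -1.     0.256]
 [ 0.     0.     0.     1.   ]]
[[-0.    -0.959 -0.282  0.073]
 [ 1.    -0.     0.     0.001]
 [-0.    -0.282  0.959 -0.118]
 [ 0.     0.     0.     1.   ]]
```

View pics/b.png

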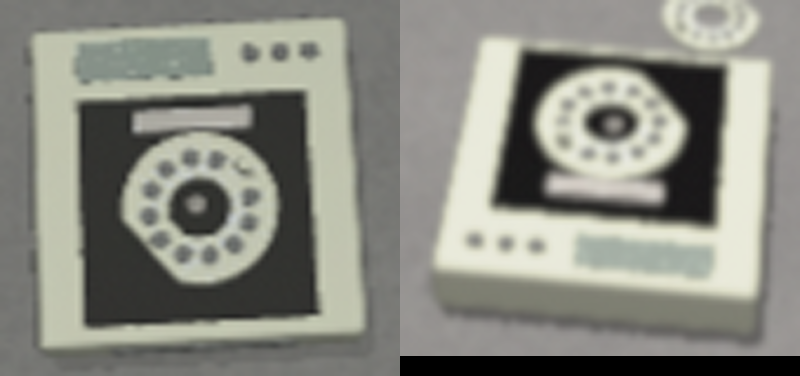

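The enlarged views show the flat facing image lower-left, towards the robot and its left. The stud is opposite, at crop (243,163). I'll drive the wrist camera over it.

Emit:
servo_tool:
  series: "0.62 -0.255 -0.228 0 0 0 29;0.62 -0.255 -0.228 0 0 0 29;0.62 -0.255 -0.228 0 0 0 29;0.62 -0.255 -0.228 0 0 0 29;0.62 -0.255 -0.228 0 0 0 29;0.62 -0.255 -0.228 0 0 0 29;0.62 -0.255 -0.228 0 0 0 29;0.62 -0.255 -0.228 0 0 0 29;0.62 -0.255 -0.228 0 0 0 29;0.62 -0.255 -0.228 0 0 0 29;0.62 -0.255 -0.228 0 0 0 29;0.62 -0.255 -0.228 0 0 0 29"

```text
time_s: 1.15
eef_pos: [0.3263, 0.281, 0.2561]
eef_rot: [-0.0, 0.359, 0.933, 0.0]
wrist_force: [0.2, 0.1, 0.1]
opening: 0.19
grasp_force: 0.0
```

```bash
cat >> h.py <<'E'
def psi(T): return np.degrees(np.arctan2(T[1,0],T[0,0]))
def move(x,y,z,ps):
    "tool-frame shift and turn from the measured pose to (x,y,z), tool x at yaw ps, tool straight down"
    o=ctrl.get_obs();T=T_of(o);a=np.radians(ps)
    Rt=np.array([[np.cos(a),np.sin(a),0],[np.sin(a),-np.cos(a),0],[0,0,-1]])
    d=T[:3,:3].T@(np.array([x,y,z])-T[:3,3]); r=np.degrees(R.from_matrix(T[:3,:3].T@Rt).as_rotvec())
    print("t",o["time_s"],"pos",o["eef_pos"].round(4),"psi",psi(T).round(1),"q6",o["q"][5].round(2),"F",np.round(o["wrist_force"],2),"open",round(o["opening"],3)); print("shift",d.round(4),"turn",r.round(2))
E
python3 -c "
from h import *
move(.522,0,.256,138)"
```

```text
t 1.15 pos [0.3263 0.281  0.2561] psi 137.9 q6 -0.4 F [0.23 0.07 0.15] open 0.19
shift [-3.335e-01 -7.750e-02 -1.000e-04] turn [-0.01 -0.04 -0.06]
```

Emit:
servo_tool:
  series: "0.62 -0.333 -0.078 0 0 0 0;0.62 -0.333 -0.078 0 0 0 0;0.62 -0.333 -0.078 0 0 0 0;0.62 -0.333 -0.078 0 0 0 0;0.62 -0.333 -0.078 0 0 0 0;0.62 -0.333 -0.078 0 0 0 0;0.62 -0.333 -0.078 0 0 0 0;0.62 -0.333 -0.078 0 0 0 0;0.62 -0.333 -0.078 0 0 0 0;0.62 -0.333 -0.078 0 0 0 0;0.62 -0.333 -0.078 0 0 0 0;0.62 -0.333 -0.078 0 0 0 0"

```text
time_s: 2.15
eef_pos: [0.521, 0.0012, 0.2559]
eef_rot: [-0.001, 0.358, 0.934, 0.0]
wrist_force: [-0.0, 0.6, -0.2]
opening: 0.194
grasp_force: 0.0
```

Run:
```python
from h import *
import pickle
c=snap("wrist");pickle.dump(c,open("d1.pkl","wb"));save(c,"w1.png")
move(.522,0,.256,138)
```

```text
t 2.2 pos [0.521  0.0012 0.2561] psi 138.0 q6 -1.06 F [-0.19 -0.73  0.22] open 0.188
shift [-0.0015 -0.0002  0.0001] turn [-0.   -0.05  0.05]
```

View pics/w1.png

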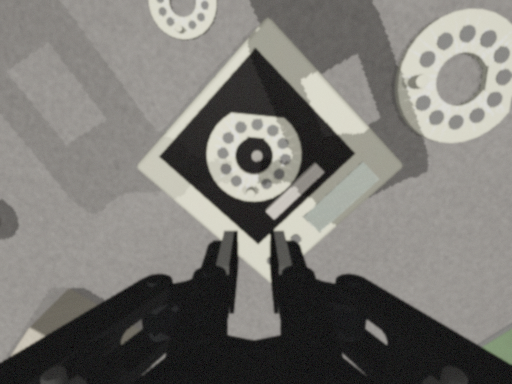

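The disc is centred near (254,156), with the flat at the top and the stud around (251,191). The bar runs (268,213)–(322,170). I'll enlarge it.

Run:
```python
from h import *
import pickle
c=pickle.load(open("d1.pkl","rb"))
cv2.imwrite("pics/w1c.png",cv2.resize(c["img"][100:230,190:340],None,fx=5,fy=4.6,interpolation=cv2.INTER_CUBIC)[:,:,::-1])
```

```text
(no output)
```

View pics/w1c.png

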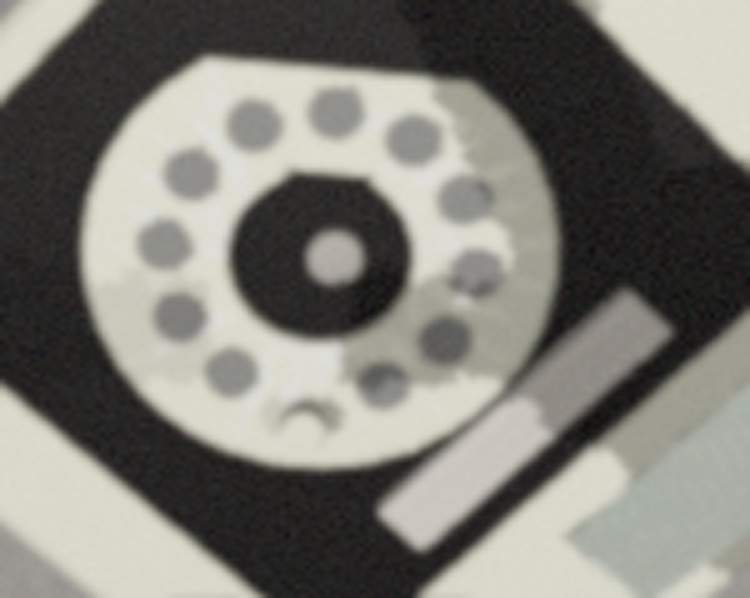

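Run:
```python
from h import *
import pickle
c=pickle.load(open("d1.pkl","rb"));t=pickle.load(open("d0.pkl","rb"))["top"];s=pickle.load(open("d0.pkl","rb"))["scene"]
px=lambda x,y:(190+x/5,100+y/4.6)
P=lambda x,y,z:atz(c,*px(x,y),z)[:2]
post=P(334,256,.054);A=P(208,55,.053);B=P(468,78,.053);C=P(376,512,.054);D=P(628,288,.054);S=P(303,428,.067)
ang=lambda v:np.degrees(np.arctan2(v[1],v[0]))
print("post",post,"flat mid",(A+B)/2,"len",np.linalg.norm(A-B)); d=A-B; n=np.array([d[1],-d[0]]);n=n*np.sign(n@((A+B)/2-post));n/=np.linalg.norm(n)
cen=(A+B)/2-42e-3*n;print("disc ang",ang(n),"centre",cen,"stud pred",cen-.038*n,"stud seen",S)
e=D-C;m=np.array([e[1],-e[0]]);m*=np.sign(m@(C-post));m/=np.linalg.norm(m);print("bar len",np.linalg.norm(e),"mid",(C+D)/2,"normal",ang(m),"dist",(C-post)@m)
print("post->barmid",ang((C+D)/2-post))
# triangulate post and a stud
def tri(a,b):
    M=[];r=[]
    for p,d in(a,b):
        d=d/np.linalg.norm(d);Q=np.eye(3)-np.outer(d,d);M.append(Q);r.append(Q@p)
    return np.linalg.lstsq(np.vstack(M),np.hstack(r),rcond=None)[0]
tp=lambda x,y:(205+x*.2125,140+y/4.7)
sp=lambda x,y:(215+x*.225,180+y*80/356)
print("tri post wrist-top",tri(ray(c,*px(334,256)),ray(t,*tp(197,204))),"wrist-scene",tri(ray(c,*px(334,256)),ray(s,*sp(613,124) if 0 else sp(213,124))))
print("depth: disc top",bydepth(c,*px(150,340)),"stud",[bydepth(c,*px(303,y))[2].round(4) for y in(415,425,432,440,450)],"bed",bydepth(c,*px(60,150))[2],"post z",bydepth(c,*px(334,256)))
move(*S,.256,138)
```

```text
post [0.50966805 0.01625582] flat mid [0.4788899  0.04496363] len 0.053190988197231066
disc ang 132.6969437709824 centre [0.50737096 0.0140957 ] stud pred [ 0.53313953 -0.01383243] stud seen [ 0.53299091 -0.01348889]
bar len 0.07617689602299801 mid [0.55962608 0.01966811] normal 4.082818433793131 dist 0.05007419567344609
post->barmid 3.90741391361324
tri post wrist-top [0.51300462 0.01360214 0.03162092] wrist-scene [0.50996778 0.015664   0.05189182]
depth: disc top [ 0.49803687 -0.02632348  0.05351015] stud [np.float64(0.0671), np.float64(0.0665), np.float64(0.0679), np.float64(0.0673), np.float64(0.0669)] bed 0.04787231391096747 post z [0.5096526  0.01626802 0.05411548]
t 2.2 pos [0.521  0.0012 0.2561] psi 138.0 q6 -1.06 F [-0.19 -0.73  0.22] open 0.188
shift [-0.0187 -0.0029  0.    ] turn [-0.   -0.05  0.05]
```

Emit:
servo_tool:
  series: "0.48 -0.0187 -0.0029 0.08 0 0 5;0.48 -0.0187 -0.0029 0.11 0 0 5;0.48 -0.0187 -0.0029 0.13 0 0 5;0.48 -0.0187 -0.0029 0.13 0 0 5;0.48 -0.0187 -0.0029 0.13 0 0 5;0.48 -0.0187 -0.0029 0.13 0 0 5"

```text
time_s: 2.7
eef_pos: [0.5342, -0.0148, 0.1278]
eef_rot: [0.0, 0.399, 0.917, 0.0]
wrist_force: [1.0, -0.6, 0.9]
opening: 0.259
grasp_force: 0.0
```

Run:
```python
from h import *
move(.533,-.0137,.081,133)
c=snap("wrist");cv2.imwrite("pics/w2.png",cv2.resize(c["img"][100:384,130:386],None,fx=2.1,fy=2.1)[:,:,::-1])
print(proj(c,[.533,-.0137,.067]))
```

```text
t 2.7 pos [ 0.5342 -0.0148  0.1278] psi 133.0 q6 -1.0 F [ 1.02 -0.56  0.94] open 0.259
shift [ 0.0017 -0.0001  0.0468] turn [ 0.03  0.04 -0.03]
(np.float64(253.26058802473673), np.float64(220.25679740308854))
```

View pics/w2.png

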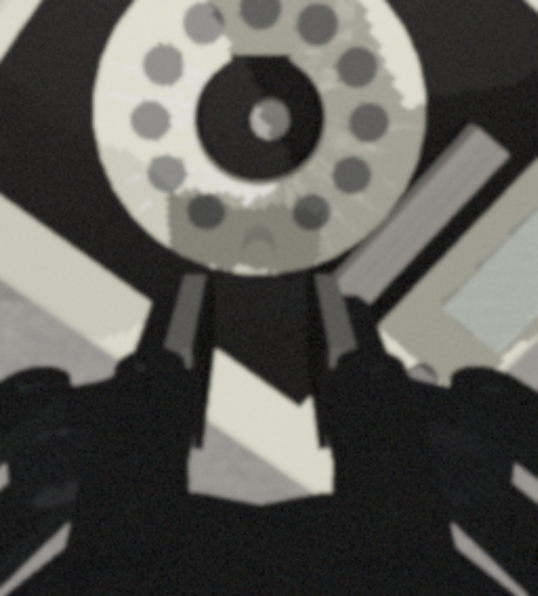

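The stud sits centred between the fingers at crop (258,245), with the finger pads at x≈205 and x≈318. Descending.

Emit:
servo_tool:
  series: "0.48 0.001 0 0.012 0 0 0;0.48 0.001 0 0.024 0 0 0;0.48 0.001 0 0.034 0 0 0;0.48 0.001 0 0.04 0 0 0;0.48 0.001 0 0.044 0 0 0;0.48 0.001 0 0.045 0 0 0;0.48 0.001 0 0.045 0 0 0"

```text
time_s: 3.33
eef_pos: [0.5328, -0.015, 0.0808]
eef_rot: [-0.0, 0.4, 0.917, -0.0]
wrist_force: [0.2, 0.0, 0.0]
opening: 0.263
grasp_force: 0.0
```

```bash
python3 -c "
from h import *
move(.533,-.0137,.081,133)"
```

```text
t 3.3333 pos [ 0.5328 -0.015   0.0808] psi 132.9 q6 -1.0 F [0.18 0.05 0.02] open 0.263
shift [ 0.0008  0.001  -0.0002] turn [-0.03 -0.05 -0.12]
```

Emit:
servo_tool:
  series: "0.48 0.0003 -0.0026 0 0 0 4;0.48 0.0009 -0.0053 0 0 0 8;0.48 0.0015 -0.0078 0 0 0 12;0.48 0.0024 -0.0103 0 0 0 16;0.48 0.0035 -0.0128 0 0 0 20;0.48 0.0047 -0.0152 0 0 0 24;0.48 0.006 -0.0174 0 0 0 28;0.48 0.0076 -0.0196 0 0 0 32;0.48 0.0093 -0.0217 0 0 0 36;0.48 0.0111 -0.0236 0 0 0 40;0.48 0.013 -0.0254 0 0 0 44;0.48 0.0151 -0.0271 0 0 0 48"

```text
time_s: 4.33
eef_pos: [0.5033, -0.0226, 0.0819]
eef_rot: [0.001, 0.739, 0.674, 0.0]
wrist_force: [1.3, 0.3, 0.4]
opening: 0.263
grasp_force: 0.3
```

Run:
```python
from h import *
move(.533,-.0137,.081,85)
c=snap("wrist");cv2.imwrite("pics/w3.png",cv2.resize(c["img"][60:384,90:426],None,fx=1.8,fy=1.8)[:,:,::-1])
import pickle;pickle.dump(c,open("d3.pkl","wb"))
```

```text
t 4.3333 pos [ 0.5033 -0.0226  0.0819] psi 84.7 q6 -0.19 F [1.33 0.27 0.41] open 0.263
shift [0.0116 0.0287 0.0009] turn [ 0.07  0.01 -0.31]
```

View pics/w3.png

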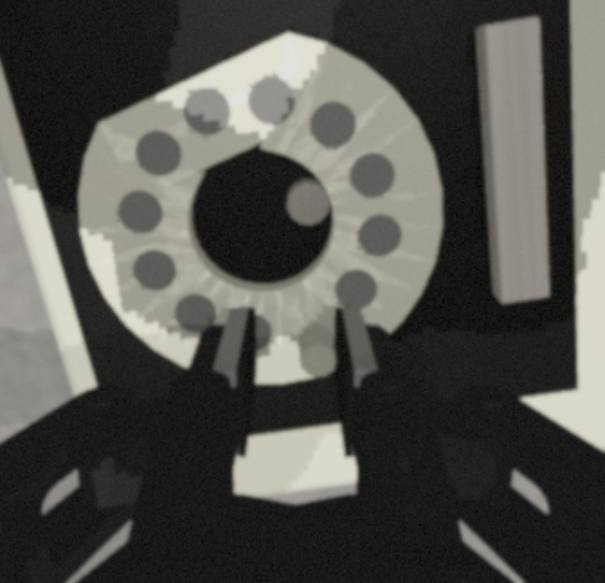

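The disc has turned about 23° and is following. The stud rests against the right finger at crop (318,355), and the post is at the hole's right edge. I'll continue on the same arc.

Emit:
servo_tool:
  series: "0.48 0.0003 -0.0026 0 0 0 4;0.48 0.0008 -0.0053 0 0 0 8;0.48 0.0014 -0.0079 0 0 0 12;0.48 0.0023 -0.0105 0 0 0 16;0.48 0.0033 -0.0131 0 0 0 20;0.48 0.0045 -0.0156 0 0 0 24;0.48 0.0059 -0.018 0 0 0 28;0.48 0.0075 -0.0203 0 0 0 32;0.48 0.0092 -0.0225 0 0 0 36;0.48 0.011 -0.0246 0 0 0 40;0.48 0.013 -0.0265 0 0 0 44;0.48 0.0151 -0.0283 0 0 0 48"

```text
time_s: 5.38
eef_pos: [0.4767, -0.005, 0.0819]
eef_rot: [0.0, 0.949, 0.316, 0.001]
wrist_force: [1.4, 0.7, 0.1]
opening: 0.259
grasp_force: 0.2
```

Emit:
servo_tool:
  series: "0.48 0.0003 -0.0026 0 0 0 4;0.48 0.0008 -0.0053 0 0 0 8;0.48 0.0014 -0.0079 0 0 0 12;0.48 0.0023 -0.0105 0 0 0 16;0.48 0.0033 -0.0131 0 0 0 20;0.48 0.0045 -0.0156 0 0 0 24;0.48 0.0059 -0.018 0 0 0 28;0.48 0.0059 -0.018 0 0 0 28"

```text
time_s: 6.05
eef_pos: [0.4705, 0.0133, 0.0818]
eef_rot: [0.0, 0.997, 0.077, 0.001]
wrist_force: [-0.4, 0.2, -0.1]
opening: 0.259
grasp_force: 0.0
```

Run:
```python
from h import *
move(.533,-.0137,.081,9)
c=snap("wrist");cv2.imwrite("pics/w4.png",cv2.resize(c["img"][60:384,90:426],None,fx=1.8,fy=1.8)[:,:,::-1])
import pickle;pickle.dump(c,open("d4.pkl","wb"))
```

```text
t 6.05 pos [0.4705 0.0133 0.0818] psi 8.9 q6 1.19 F [-0.38  0.19 -0.08] open 0.259
shift [0.0576 0.0363 0.0009] turn [ 0.02 -0.06 -0.15]
```

View pics/w4.png

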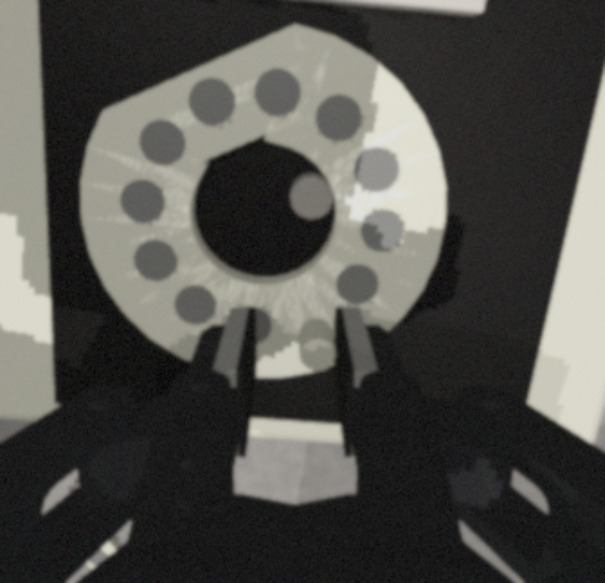

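The disc is now at about 33° (flat tilted about 24° in view, with the camera's up at 9°). Another ~29° to go.

Emit:
servo_tool:
  series: "0.48 0.0003 -0.0026 0 0 0 4;0.48 0.0008 -0.0053 0 0 0 8;0.48 0.0014 -0.0079 0 0 0 12;0.48 0.0023 -0.0105 0 0 0 16;0.48 0.0033 -0.0131 0 0 0 20;0.48 0.0045 -0.0156 0 0 0 24;0.48 0.0059 -0.018 0 0 0 28;0.48 0.0061 -0.0183 0 0 0 28.5;0.48 0.0061 -0.0183 0 0 0 28.5"

```text
time_s: 6.85
eef_pos: [0.4734, 0.0321, 0.0815]
eef_rot: [0.0, 0.986, -0.169, 0.0]
wrist_force: [-0.5, 0.0, -0.0]
opening: 0.264
grasp_force: 0.0
```

```bash
cat >> h.py <<'E'
POST=np.array([.5097,.0163])
def discpose(c):
    "fit the disc in an overhead rectification (1 px = 0.25 mm, 60 mm round the post, level z=.053): print flat angle and centre"
    g=np.arange(-75,75,.25)/1000; X,Y=np.meshgrid(POST[0]+g,POST[1]+g,indexing="ij")
    Ti=np.linalg.inv(c["T"]); q=np.stack([X,Y,np.full_like(X,.053)],-1)@Ti[:3,:3].T+Ti[:3,3]
    mp=lambda a:cv2.remap(a,(c["f"]*q[...,0]/q[...,2]+c["cx"]).astype(np.float32),(c["f"]*q[...,1]/q[...,2]+c["cy"]).astype(np.float32),cv2.INTER_LINEAR)
    return g,mp(c["img"])
E
python3 - <<'E'
from h import *
move(.533,-.0137,.081,4)
c=snap("wrist");import pickle;pickle.dump(c,open("d5.pkl","wb"))
g,im=discpose(c)
# image rows = +x down, cols = +y right -> flip so +x up, +y left
cv2.imwrite("pics/w5.png",im[::-1,::-1,::-1])
E
```

```text
t 6.85 pos [0.4734 0.0321 0.0815] psi -19.4 q6 1.73 F [-0.49  0.05 -0.  ] open 0.264
shift [0.0714 0.0233 0.0005] turn [ 0.000e+00 -2.000e-02 -2.341e+01]
```

View pics/w5.png

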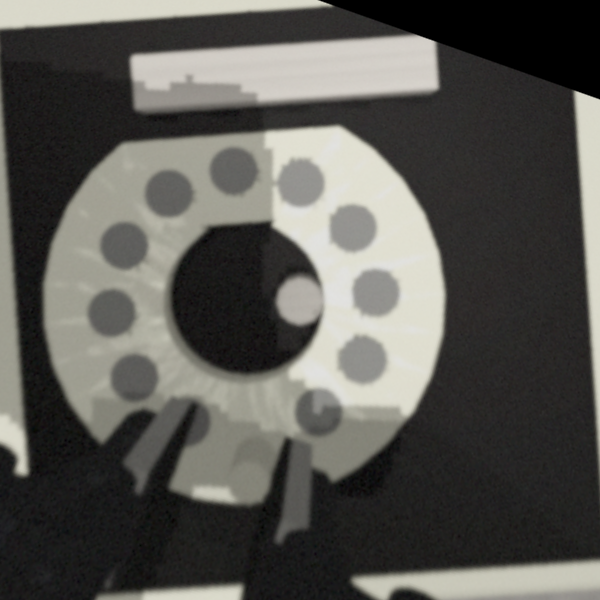

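The rectified view (0.25 mm/px, +x up, post at (300,300)) shows the flat from (123,143) to (342,125) and the bar face from (135,112) to (438,92). The disc is within about 1° of parallel but sits about 13 mm too far to +y. I'll nudge it back through its centre at the rim, then push home.

Emit:
servo_tool:
  series: "0.4 0 0.001 -0.01 0 0 0;0.4 0 0.001 -0.03 0 0 0;0.4 0 0.001 -0.04 0 0 0;1 0 0.001 -0.04 0 0 -7;1 0 0.001 -0.04 0 0 -14;1 0 0.001 -0.04 0 0 -21;1 0 0.001 -0.04 0 0 -28;1 0 0.001 -0.04 0 0 -35;1 0 0.001 -0.04 0 0 -42;1 0 0.001 -0.04 0 0 -49;1 0 0.001 -0.04 0 0 -56;1 0 0.001 -0.04 0 0 -56"

```text
time_s: 7.9
eef_pos: [0.4731, 0.031, 0.122]
eef_rot: [0.0, 0.949, 0.315, 0.0]
wrist_force: [-0.4, 0.9, 0.2]
opening: -0.004
grasp_force: 0.0
```

```bash
python3 -c "
from h import *
move(.509,.097,.115,94)"
```

```text
t 7.9 pos [0.4731 0.031  0.122 ] psi 36.7 q6 0.74 F [-0.44  0.9   0.17] open -0.004
shift [ 0.0682 -0.0315  0.007 ] turn [ 6.00e-02 -2.00e-02 -5.73e+01]
```

Emit:
servo_tool:
  series: "1 0.017 -0.008 0.002 0 0 -7;1 0.034 -0.016 0.004 0 0 -14;1 0.051 -0.024 0.006 0 0 -21;1 0.068 -0.0315 0.007 0 0 -28;1 0.068 -0.0315 0.007 0 0 -35;1 0.068 -0.0315 0.007 0 0 -42;1 0.068 -0.0315 0.007 0 0 -49;1 0.068 -0.0315 0.007 0 0 -56;1 0.068 -0.0315 0.007 0 0 -57.3;1 0.068 -0.0315 0.007 0 0 -57.3"

```text
time_s: 8.73
eef_pos: [0.5091, 0.0969, 0.1147]
eef_rot: [0.0, 0.685, 0.728, 0.0]
wrist_force: [-0.1, 0.0, -1.7]
opening: 0.002
grasp_force: 0.0
```

Run:
```python
from h import *
c=snap("wrist");g,im=discpose(c)
cv2.imwrite("pics/w6.png",im[::-1,::-1,::-1])
move(.509,.097,.0735,94)
```

```text
t 8.7833 pos [0.509  0.0968 0.1146] psi 93.4 q6 -0.1 F [-0.12 -0.06 -0.98] open -0.001
shift [ 0.0002 -0.      0.0411] turn [ 0.02  0.   -0.59]
```

View pics/w6.png

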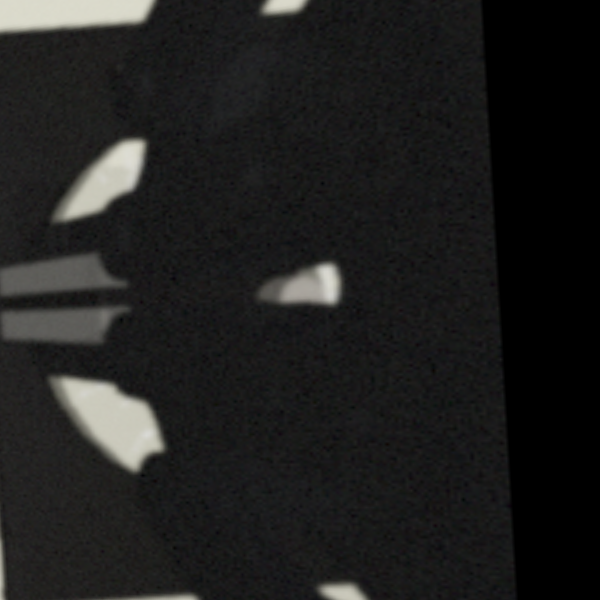

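I've used my ten pictures, so from here I measure in code. Descending beside the rim.

Emit:
servo_tool:
  series: "1 0 0 0.015 0 0 0;1 0 0 0.028 0 0 0;1 0 0 0.036 0 0 0;1 0 0 0.039 0 0 0;1 0 0 0.0405 0 0 0;1 0 0 0.0405 0 0 0;1 0 0 0.0405 0 0 0"

```text
time_s: 9.37
eef_pos: [0.5093, 0.0969, 0.0743]
eef_rot: [0.0, 0.684, 0.729, 0.0]
wrist_force: [0.9, 0.1, 0.6]
opening: -0.001
grasp_force: 0.0
```

Emit:
servo_tool:
  series: "1 -0.0015 0 0.0002 0 0 0;1 -0.003 0 0.0002 0 0 0;1 -0.0045 0 0.0002 0 0 0;1 -0.006 0 0.0002 0 0 0;1 -0.0075 0 0.0002 0 0 0;1 -0.009 0 0.0002 0 0 0;1 -0.01 0 0.0002 0 0 0;1 -0.011 0 0.0002 0 0 0;1 -0.011 0 0.0002 0 0 0"

```text
time_s: 10.12
eef_pos: [0.5097, 0.0858, 0.0737]
eef_rot: [0.0, 0.684, 0.729, 0.0]
wrist_force: [-0.1, 1.7, 0.8]
opening: 0.003
grasp_force: 0.3
```

Emit:
servo_tool:
  series: "1 -0.001 0 0 0 0 0;1 -0.002 0 0 0 0 0;1 -0.003 0 0 0 0 0;1 -0.004 0 0 0 0 0;1 -0.005 0 0 0 0 0;1 -0.0065 0 0 0 0 0;1 -0.0065 0 0 0 0 0"

```text
time_s: 10.7
eef_pos: [0.51, 0.0792, 0.0736]
eef_rot: [0.0, 0.684, 0.729, -0.0]
wrist_force: [-0.3, 0.4, 1.2]
opening: -0.006
grasp_force: 0.3
```

Emit:
servo_tool:
  series: "1 0.006 0 0 0 0 0;1 0.012 0 0 0 0 0;1 0.012 0 -0.03 0 0 0;1 0.012 0 -0.055 0 0 0;1 0.012 0 -0.055 0 0 0"

```text
time_s: 11.12
eef_pos: [0.5123, 0.092, 0.1332]
eef_rot: [0.003, 0.684, 0.73, 0.002]
wrist_force: [1.4, -0.3, -0.2]
opening: 0.001
grasp_force: 0.0
```

```bash
python3 -c "
from h import *
move(.42,.016,.125,40)"
```

```text
t 11.1167 pos [0.5123 0.092  0.1332] psi 93.7 q6 -0.12 F [ 1.36 -0.26 -0.22] open 0.001
shift [-0.0698 -0.0971  0.0075] turn [ 0.43 -0.16 53.74]
```

```bash
python3 -c "
from h import *
move(.44,.013,.125,4)"
```

```text
t 11.1167 pos [0.5123 0.092  0.1332] psi 93.7 q6 -0.12 F [ 1.36 -0.26 -0.22] open 0.001
shift [-0.0741 -0.0774  0.0077] turn [ 0.39 -0.3  89.74]
```

Emit:
servo_tool:
  series: "0.86 -0.01 -0.01 0.005 0 0 7;0.86 -0.02 -0.02 0.008 0 0 14;0.86 -0.03 -0.03 0.008 0 0 21;0.86 -0.04 -0.04 0.008 0 0 28;0.86 -0.05 -0.05 0.008 0 0 35;0.86 -0.06 -0.06 0.008 0 0 42;0.86 -0.07 -0.07 0.008 0 0 49;0.86 -0.074 -0.077 0.008 0 0 56;0.86 -0.074 -0.077 0.008 0 0 63;0.86 -0.074 -0.077 0.008 0 0 70;0.86 -0.074 -0.077 0.008 0 0 77;0.86 -0.074 -0.077 0.008 0 0 84"

```text
time_s: 12.12
eef_pos: [0.4369, 0.013, 0.1203]
eef_rot: [-0.0, 0.997, 0.082, -0.0]
wrist_force: [0.4, 0.3, -0.1]
opening: 0.07
grasp_force: 0.0
```

Emit:
servo_tool:
  series: "0.86 0 0 0 0 0 5.7;0.86 0 0 0 0 0 5.7"

```text
time_s: 12.28
eef_pos: [0.4369, 0.013, 0.1203]
eef_rot: [-0.0, 0.999, 0.033, -0.0]
wrist_force: [0.7, -0.4, 0.0]
opening: 0.07
grasp_force: 0.0
```

```bash
cat >> h.py <<'E'
def edges(c):
    "for columns along the bar: rows of bar face and flat edge, fitted as lines -> angles, gap, lateral; in rectified px (+x up,+y left)"
    g,im=discpose(c); G=cv2.GaussianBlur(cv2.cvtColor(im[::-1,::-1],cv2.COLOR_RGB2GRAY),(0,0),1.5).astype(float)
    dk=G<75   # black bed
    return G,dk
E
python3 - <<'E'
from h import *
import pickle
c=snap("wrist");pickle.dump(c,open("d7.pkl","wb"))
move(.44,.013,.125,4)
G,dk=edges(c)
for col in range(100,460,20):
    s=G[60:330,col].astype(int); t=np.flatnonzero(np.diff((s<80).astype(int)))+60
    print(col,t.tolist())
print("row300",(np.flatnonzero(np.diff((G[300]<80).astype(int)))).tolist())
E
```

```text
t 12.3333 pos [0.437  0.013  0.1203] psi 4.1 q6 1.26 F [ 0.25 -0.82  0.41] open 0.071
shift [ 0.003   0.0002 -0.0047] turn [-0.    0.02  0.12]
100 [224]
120 [184]
140 [109, 114, 159]
160 [108, 114, 141]
180 [106, 113, 135]
200 [105, 112, 134]
220 [104, 110, 132, 262]
240 [102, 109, 130, 238]
260 [101, 108, 129, 225]
280 [100, 106, 128, 223, 287, 311]
300 [99, 105, 126, 223, 275, 322]
320 [97, 103, 125, 230, 286, 312]
340 [96, 102, 123, 245]
360 [95, 101, 122, 280, 320]
380 [93, 100, 121]
400 [92, 98, 131]
420 [91, 96, 146]
440 [166]
row300 [11, 85, 210, 276, 325, 362, 490, 586]
```

The disc is now aligned to about 0.2°, roughly 2 mm off centre laterally, with a 7 mm gap. I'll descend behind the stud with a small jaw gap that nests it.

Emit:
servo_tool:
  series: "0.86 0.0145 0 0.01 0 0 0;0.86 0.0145 0 0.022 0 0 0;0.86 0.0145 0 0.03 0 0 0;0.86 0.0145 0 0.036 0 0 0;0.86 0.0145 0 0.039 0 0 0;0.86 0.0145 0 0.039 0 0 0;0.86 0.0145 0 0.039 0 0 0"

```text
time_s: 12.92
eef_pos: [0.4515, 0.0137, 0.0816]
eef_rot: [-0.0, 0.999, 0.035, -0.0]
wrist_force: [-0.1, -0.0, 0.0]
opening: 0.071
grasp_force: 0.0
```

Emit:
servo_tool:
  series: "0.86 0.001 0 0 0 0 0;0.86 0.002 0 0 0 0 0;0.86 0.003 0 0 0 0 0;0.86 0.004 0 0 0 0 0;0.86 0.005 0 0 0 0 0;0.86 0.006 0 0 0 0 0;0.86 0.007 0 0 0 0 0;0.86 0.008 0 0 0 0 0;0.86 0.008 0 0 0 0 0"

```text
time_s: 13.67
eef_pos: [0.4597, 0.0142, 0.0815]
eef_rot: [-0.0, 0.999, 0.035, -0.0]
wrist_force: [-1.6, -0.9, 0.4]
opening: 0.071
grasp_force: 0.3
```

```bash
cat >> h.py <<'E'
def report():
    c=snap("wrist"); move(.45,.014,.081,4.1); G,dk=edges(c)
    for col in range(160,420,20):
        s=G[60:200,col].astype(int); print(col,(np.flatnonzero(np.diff((s<80).astype(int)))+60).tolist(),end=" ")
    print("\nrow300",(np.flatnonzero(np.diff((G[300]<80).astype(int)))).tolist())
    return G
E
python3 -c "
from h import *
report()"
```

```text
t 13.7167 pos [0.4596 0.0142 0.0815] psi 4.0 q6 1.27 F [-0.16  0.45  0.48] open 0.071
shift [-0.0096 -0.0004  0.0005] turn [-0.    0.01 -0.11]
160 [113, 134] 180 [112, 128] 200 [110, 126] 220 [109, 125] 240 [107, 123] 260 [106, 122] 280 [105, 120] 300 [104, 119] 320 [102, 117] 340 [101, 116] 360 [100, 114] 380 [98, 113] 400 [97, 124] 
row300 [13, 85, 210, 276, 323, 362, 489, 583]
```

Emit:
servo_tool:
  series: "0.86 0.0008 0 0 0 0 0;0.86 0.0016 0 0 0 0 0;0.86 0.0024 0 0 0 0 0;0.86 0.003 0 0 0 0 0;0.86 0.0035 0 0 0 0 0;0.86 0.0035 0 0 0 0 0"

```text
time_s: 14.22
eef_pos: [0.4633, 0.0144, 0.0816]
eef_rot: [0.0, 0.999, 0.035, 0.0]
wrist_force: [-1.1, -0.1, -0.9]
opening: 0.071
grasp_force: 0.2
```

```bash
python3 -c "
from h import *
report()"
```

```text
t 14.2667 pos [0.4632 0.0144 0.0816] psi 4.0 q6 1.28 F [ 0.65  0.5  -0.39] open 0.067
shift [-0.0132 -0.0005  0.0006] turn [ 0.   -0.01 -0.11]
160 [112, 120] 180 [] 200 [] 220 [] 240 [] 260 [] 280 [] 300 [197] 320 [] 340 [] 360 [] 380 [] 400 [96, 110] 
row300 [13, 85, 213, 276, 323, 358, 488, 584]
```

Emit:
servo_tool:
  series: "0.86 0.0002 0 0 0 0 0;0.86 0.0004 0 0 0 0 0;0.86 0.0006 0 0 0 0 0;0.86 0.0008 0 0 0 0 0;0.86 0.0008 0 0 0 0 0"

```text
time_s: 14.68
eef_pos: [0.4639, 0.0145, 0.0816]
eef_rot: [0.0, 0.999, 0.035, -0.0]
wrist_force: [-0.5, -0.7, -0.1]
opening: 0.07
grasp_force: 0.2
```

Emit:
servo_tool:
  series: "0.86 0.0002 0 0 0 0 0;0.86 0.0004 0 0 0 0 0;0.86 0.0004 0 0 0 0 0"

```text
time_s: 14.93
eef_pos: [0.4643, 0.0145, 0.0816]
eef_rot: [-0.0, 0.999, 0.035, 0.0]
wrist_force: [-0.6, 1.3, -0.1]
opening: 0.071
grasp_force: 0.2
```

Emit:
servo_tool:
  series: "0.86 0.0002 0 0 0 0 0;0.86 0.0004 0 0 0 0 0;0.86 0.0004 0 0 0 0 0"

```text
time_s: 15.18
eef_pos: [0.4647, 0.0145, 0.0816]
eef_rot: [0.0, 0.999, 0.035, 0.0]
wrist_force: [-0.9, -0.6, -0.3]
opening: 0.07
grasp_force: 0.2
```

Emit:
servo_tool:
  series: "0.86 0.0002 0 0 0 0 0;0.86 0.0003 0 0 0 0 0;0.86 0.0003 0 0 0 0 0"

```text
time_s: 15.43
eef_pos: [0.465, 0.0146, 0.0816]
eef_rot: [0.0, 0.999, 0.035, 0.0]
wrist_force: [-0.3, -0.2, -0.4]
opening: 0.07
grasp_force: 0.2
```

```bash
cat >> h.py <<'E'
def flat():
    "rows of the flat edge vs bar: steepest gradients per column between rows 85 and 145"
    c=snap("wrist"); move(.45,.014,.081,4.1); G,_=edges(c)
    for col in range(180,400,25):
        m=G[85:135,col-3:col+4].mean(1); print(col,"min row",85+m.argmin(),m.min().round(),"grad up",85+np.diff(m).argmax(),"down",85+np.diff(m).argmin())
    H=[float(np.flatnonzero(np.diff((G[r]<80).astype(int)))[1]) if 0 else r for r in()]
E
python3 -c "
from h import *
flat()"
```

```text
t 15.4833 pos [0.4651 0.0146 0.0816] psi 4.0 q6 1.28 F [-0.25  0.53  0.46] open 0.07
shift [-0.0151 -0.0005  0.0006] turn [ 0.   -0.01 -0.11]
180 min row 119 166.0 grad up 109 down 114
205 min row 134 162.0 grad up 108 down 122
230 min row 134 166.0 grad up 106 down 101
255 min row 134 125.0 grad up 104 down 124
280 min row 132 101.0 grad up 102 down 115
305 min row 134 160.0 grad up 101 down 125
330 min row 134 170.0 grad up 99 down 133
355 min row 134 158.0 grad up 97 down 130
380 min row 94 172.0 grad up 96 down 91
```

Emit:
servo_tool:
  series: "0.86 0.0002 0 0 0 0 0;0.86 0.0003 0 0 0 0 0;0.86 0.0003 0 0 0 0 0"

```text
time_s: 15.73
eef_pos: [0.4653, 0.0146, 0.0816]
eef_rot: [0.0, 0.999, 0.035, 0.0]
wrist_force: [-1.7, -1.2, 0.9]
opening: 0.073
grasp_force: 0.2
```

Emit:
servo_tool:
  series: "0.86 0.0002 0 0 0 0 0;0.86 0.0003 0 0 0 0 0;0.86 0.0003 0 0 0 0 0"

```text
time_s: 15.98
eef_pos: [0.4656, 0.0146, 0.0816]
eef_rot: [-0.0, 0.999, 0.035, -0.0]
wrist_force: [-0.1, -0.3, 0.8]
opening: 0.065
grasp_force: 0.3
```

Emit:
servo_tool:
  series: "0.86 0.0002 0 0 0 0 0;0.86 0.0003 0 0 0 0 0;0.86 0.0003 0 0 0 0 0"

```text
time_s: 16.23
eef_pos: [0.4657, 0.0147, 0.0815]
eef_rot: [-0.0, 0.999, 0.035, -0.0]
wrist_force: [-1.5, -0.2, 0.3]
opening: 0.069
grasp_force: 0.7
```

Emit:
servo_tool:
  series: "0.86 0.0002 0 0 0 0 0;0.86 0.0003 0 0 0 0 0;0.86 0.0003 0 0 0 0 0"

```text
time_s: 16.48
eef_pos: [0.4658, 0.0147, 0.0814]
eef_rot: [-0.0, 0.999, 0.035, -0.0]
wrist_force: [-2.6, 0.3, -0.2]
opening: 0.073
grasp_force: 1.2
```

Contact: the position has stopped advancing and the force is rising. I'll press slightly more, then ease sideways both ways.

Emit:
servo_tool:
  series: "0.86 0.0002 0 0 0 0 0;0.86 0.0003 0 0 0 0 0;0.86 0.0003 0.0004 0 0 0 0;0.86 0.0003 0.0008 0 0 0 0;0.86 0.0003 0.0008 0 0 0 0"

```text
time_s: 16.9
eef_pos: [0.4661, 0.0142, 0.0814]
eef_rot: [-0.0, 0.999, 0.035, -0.001]
wrist_force: [-4.7, 2.2, 2.1]
opening: 0.071
grasp_force: 2.6
```

Emit:
servo_tool:
  series: "0.86 0 -0.0004 0 0 0 0;0.86 0 -0.0008 0 0 0 0;0.86 0 -0.0012 0 0 0 0;0.86 0 -0.0016 0 0 0 0;0.86 0 -0.0016 0 0 0 0"

```text
time_s: 17.32
eef_pos: [0.4661, 0.0152, 0.0814]
eef_rot: [0.0, 0.999, 0.035, -0.0]
wrist_force: [-5.6, -0.5, 1.4]
opening: 0.07
grasp_force: 2.8
```

Emit:
servo_tool:
  series: "0.86 0 0.0004 0 0 0 0;0.86 0 0.0008 0 0 0 0;0.86 0 0.0008 0 0 0 0"

```text
time_s: 17.57
eef_pos: [0.4662, 0.0146, 0.0814]
eef_rot: [-0.0, 0.999, 0.035, -0.0]
wrist_force: [-4.9, -0.4, -0.0]
opening: 0.073
grasp_force: 2.8
```

```bash
python3 -c "
from h import *
flat()"
```

```text
t 17.6167 pos [0.4662 0.0147 0.0814] psi 4.0 q6 1.28 F [-4.44 -0.32  0.48] open 0.072
shift [-0.0162 -0.0005  0.0004] turn [-0.    0.04 -0.11]
180 min row 134 164.0 grad up 108 down 113
205 min row 134 154.0 grad up 106 down 114
230 min row 130 164.0 grad up 105 down 123
255 min row 134 124.0 grad up 102 down 116
280 min row 134 101.0 grad up 101 down 114
305 min row 129 169.0 grad up 100 down 125
330 min row 134 141.0 grad up 98 down 126
355 min row 134 150.0 grad up 96 down 127
380 min row 93 188.0 grad up 95 down 90
```

About 5 N, and the edge slope matches the bar. Holding, then backing straight off.

Emit:
servo_tool:
  series: "0.86 0 0 0 0 0 0;0.86 0 0 0 0 0 0;0.86 0 0 0 0 0 0;0.86 0 0 0 0 0 0;0.86 0 0 0 0 0 0;0.86 0 0 0 0 0 0;0.86 0 0 0 0 0 0;0.86 0 0 0 0 0 0;0.86 0 0 0 0 0 0;0.86 0 0 0 0 0 0;0.86 0 0 0 0 0 0;0.86 0 0 0 0 0 0"

```text
time_s: 18.62
eef_pos: [0.4662, 0.0147, 0.0814]
eef_rot: [0.0, 0.999, 0.035, -0.0]
wrist_force: [-3.9, -0.9, 0.9]
opening: 0.069
grasp_force: 2.8
```

Emit:
servo_tool:
  series: "0.86 0 0 0 0 0 0;0.86 0 0 0 0 0 0;0.86 0 0 0 0 0 0;0.86 0 0 0 0 0 0;0.86 -0.0005 0 0 0 0 0;0.86 -0.001 0 0 0 0 0;0.86 -0.002 0 0 0 0 0;0.86 -0.005 0 0 0 0 0;0.86 -0.012 0 0 0 0 0;0.86 -0.02 0 0 0 0 0;0.86 -0.02 0 -0.02 0 0 0;0.86 -0.02 0 -0.04 0 0 0"

```text
time_s: 19.62
eef_pos: [0.4444, 0.0135, 0.1209]
eef_rot: [-0.0, 0.999, 0.035, -0.002]
wrist_force: [0.4, 0.1, 0.2]
opening: 0.07
grasp_force: 0.0
```

Emit:
servo_tool:
  series: "0.86 0 0 -0.02 0 0 0;0.86 0 0 -0.02 0 0 0;0.86 0 0 -0.02 0 0 0"

```text
time_s: 19.87
eef_pos: [0.4471, 0.013, 0.1427]
eef_rot: [0.0, 0.999, 0.035, 0.002]
wrist_force: [-0.2, 0.3, -0.5]
opening: 0.068
grasp_force: 0.0
```

Run:
```python
from h import *
import pickle
c=snap("wrist");pickle.dump(c,open("d9.pkl","wb"));move(.44,.014,.14,4)
c0=pickle.load(open("d7.pkl","rb"))
G,_=edges(c)
def corner(G):
    # rim ends: dark-run boundaries on several rows; disc circle fit from rim points
    pts=[]
    for r in range(190,330,5):
        t=np.flatnonzero(np.diff((G[r]<80).astype(int)));L=[x for x in t if 60<x<130];Rr=[x for x in t if 450<x<520]
        pts+= [(L[-1],r)] if L else []; pts+=[(Rr[0],r)] if Rr else []
    p=np.array(pts,float);A=np.c_[2*p,np.ones(len(p))];s=np.linalg.lstsq(A,(p**2).sum(1),rcond=None)[0]
    return s[:2],np.sqrt(s[2]+s[:2]@s[:2])*.25
for g in(edges(c0)[0],G): print("centre px, r mm",corner(g))
# bolt holes are rigid marks: fit inner-hole flat chord rows and small holes
for nm,g in(("before",edges(c0)[0]),("after",G)):
    print(nm,[(col,[int(v) for v in (np.flatnonzero(np.diff((g[60:260,col]<80).astype(int)))+60)]) for col in range(180,400,20)])
for col in range(160,420,20):
    m=G[80:140,col-2:col+3].mean(1); print(col,m[::3].astype(int).tolist())
```

```text
t 19.9167 pos [0.4463 0.0132 0.1416] psi 4.0 q6 1.26 F [ 0.    0.07 -0.05] open 0.07
shift [-0.0062 -0.0012  0.0016] turn [ 0.02 -0.05 -0.02]
centre px, r mm (array([287.27548267, 300.41205784]), np.float64(50.659863315994116))
centre px, r mm (array([287.57267415, 269.1428118 ]), np.float64(50.737779999766616))
before [(180, [106, 113, 135]), (200, [105, 112, 134]), (220, [104, 110, 132]), (240, [102, 109, 130, 238]), (260, [101, 108, 129, 225]), (280, [100, 106, 128, 223]), (300, [99, 105, 126, 223]), (320, [97, 103, 125, 230]), (340, [96, 102, 123, 245]), (360, [95, 101, 122]), (380, [93, 100, 121])]
after [(180, []), (200, []), (220, [231]), (240, [207]), (260, [193]), (280, [192]), (300, [191]), (320, [200]), (340, [215]), (360, [249]), (380, [])]
160 [205, 204, 203, 204, 205, 207, 208, 207, 196, 168, 143, 149, 179, 205, 218, 220, 221, 222, 221, 221]
180 [205, 203, 203, 205, 206, 207, 207, 203, 192, 193, 211, 220, 222, 222, 222, 222, 221, 222, 222, 222]
200 [204, 203, 204, 205, 206, 207, 206, 198, 189, 201, 217, 221, 222, 222, 222, 222, 221, 220, 216, 199]
220 [204, 203, 204, 20
[... 325 characters left out ...]
1, 191, 198, 215, 220, 213, 190, 162, 151, 149, 148, 149, 149, 148, 148]
300 [204, 204, 205, 206, 205, 195, 188, 203, 217, 221, 221, 221, 219, 217, 213, 205, 194, 184, 175, 174]
320 [204, 205, 206, 206, 204, 196, 202, 215, 220, 221, 222, 221, 221, 221, 222, 221, 221, 219, 214, 208]
340 [205, 205, 207, 206, 199, 196, 209, 219, 221, 221, 221, 221, 221, 221, 217, 201, 170, 151, 148, 147]
360 [205, 205, 207, 203, 194, 198, 214, 220, 221, 221, 221, 221, 221, 221, 220, 217, 207, 190, 170, 156]
380 [205, 207, 206, 200, 194, 206, 217, 220, 220, 220, 220, 221, 221, 222, 221, 221, 221, 222, 222, 222]
400 [205, 207, 204, 184, 145, 107, 81, 96, 148, 192, 213, 219, 220, 220, 220, 220, 220, 220, 221, 221]
```

The seam is uniform and closed along the whole flat, parallel to the bar, and the disc moved 7.8 mm, as measured beforehand. The robot is clear.

```bash
python3 -c "
from bench import ctrl
print(ctrl.hand_in())"
```

```text
the job is handed in; nothing more can be done
None
```

The disc is turned and seated flush along the bar; I held it there at about 4–5 N for over a second, then released it. The job is handed in at about 20 s, with no verdict returned.

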